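Fit the coil-driver modules into the card cage

ROBOT

A 6-joint arm with a two-finger parallel gripper is mounted at the origin on the work surface. World frame = base frame: x ahead of the robot, y to its left, z up, the work surface at z = 0. Lengths are in m, angles in degrees, forces in N, time in s.
With the tool pointing down it reaches from about 0.3 to 0.75 m from the base axis. Payload 8.5 kg.
Tool frame: the origin (TCP) lies midway between the tips of the shut fingers; the grasp point (between the pads) lies 19 mm behind it; z points along the fingers, y is the line along which they close (so a half turn about z gives the same grasp; the last joint's range is limited). The gripper opens to 85 mm and grips with 20 to 120 N. Pads are 22 mm wide; open, the fingers measure 114 mm over their backs; the gripper's body (76 mm by 85 mm) begins 54 mm behind the grasp point. The pads swing forward as they close: fully open they stand 13 mm farther back than shut.
Start: joints at [-87.852, 21.807, 74.336, -0, 83.858, -12.336], TCP at [0.138, -0.533, 0.231] pointing down, gripper open.
Joint ranges: [-178.18, 178.18], [-50.72, 133.34], [12.68, 142.11], [-81.47, 261.47], [9.98, 163.14], [-165.26, 165.26]. Speed limits (degrees/s): [136.94, 136.94, 180, 180, 180, 180].

INTERFACE

Orientations are given as a 3x3 rotation matrix whose columns are the frame's x, y, z axes.
In Python, from rig import env, viewer, recognise, pinpoint gives the robot as it stands.
- The arm moves only by the tool move_arm, never from a script. Its argument "plan" is text: rows parted by semicolons, each of 7 numbers parted by spaces: the shift along the tool's x, y, z in m, then the turn, a rotation vector about the tool's x, y, z in rad, then the finger opening in m, from 0 to 0.0854. A call has 1 to 12 rows; each row shifts and turns the commanded pose from where the row before left it, along the tool's axes as they then stand; what a row does not reach is not made up. A row lasts 1/8 s, in which the tool goes at most 62.5 mm and 10.7 degrees, less where a joint would pass 70% of its speed; a pose out of reach is approached as far as the arm can. A call is refused whole if a number of a shift passes 0.0625 or a number of a turn 0.188, either way. A call with a gripper value outside its range is refused whole. The fingers move at their own pace and stop on an object; "grip_force" is the grip in N (left out, the last holds). Time passes only in rows, so rows that do not move let the fingers close. It gives the time, the measured TCP pose, the force, the opening and the grip force at its end, in the units of the state.
- env.observe(): the state, without advancing time (a new reading comes with each control period).
- viewer.get_image(name): name is "side" or "top" or "wrist"; returns (picture, depth): 400x640x3 uint8, red, green, blue; 400x640 float32, m along the optical axis (not along the pixel's ray), 0 where there is no reading.
- viewer.calibration(name): a dict with "fx", "fy", "cx", "cy" (pixels), "R" (3x3) and "t" (3): a world point X has camera coordinates R X + t. Camera axes: x right, y down, z forward; pixel columns grow to the right and rows downward; lengths in m; the calibration is good to about 2 mm. A picture is of the moment at which its call begins: read the wrist's pose just before it. calibration takes no time and is no camera call; for the wrist camera it gives the pose at the moment of the call.
- env.close_job(): hands the job in; it is judged then, once.
Trained networks look in the newest picture that a camera, given by its name, has taken for a name from the list of things; names that differ only in an ending like _2 or _b are one class to them, and where a whole thing is asked for, a point or a joint stands for the part that bears it (a point fixed in the world has none). Each returns a list of dicts, best first, with "conf" (0 to 1); they miss things now and then, are a little off and sometimes report something else, mostly with a low value. They report only what shows in the picture. A call takes as long as a camera call.
- recognise(camera, name): "extent" ([centre column, centre row, width, height] in pixels, round what is visible of it).
- pinpoint(camera, name): "pixel" ([column, row] in pixels: a listed point, or the origin of a listed thing).
The state is a dict: "time_s": time; "q": joint angles; "qvel": joint speeds; "joint_efforts": joint torques, N m; "position": TCP position; "tool_rot": TCP orientation; "ft_force": force on the tool from outside, world axes, zero at the start; "wrist_torque": the same for the moment, N m; "grip_width": finger opening in m; "gripper_force": force on a finger pad.
Only numpy, scipy, OpenCV 4.12 (cv2) and the standard library are available. Lean on these libraries where they do the work, as an engineer would, in place of code of your own. Each camera call takes 0.05 s, during which the arm holds its last target. There are 200 camera calls.

TASK

Fit the three coil-driver modules from the black stand into the aluminium card cage, each in the slot whose guides have the colour of its handle: red in red, green in green, blue in blue. Lower each one gently down its guides, without letting it drop, until its front panel lies flat on the cage's rails. Leave the two white-handled spares in the stand, the white slot empty and the handheld meter where it lies.

Things in the scene. Friction and masses are not known exactly. Their poses are not given: they have to be found in the camera images.
- driver_red: Red-handled coil-driver module: upright dark green board 100 (x) x 2.4 (y) x 80 (z) mm under an aluminium panel 128 (x) x 20 (y) mm, 80-83 mm above the origin, with a bow handle on its middle: grip bar 50 mm (x), 10 mm thick (y), 114-128 mm above the origin, open below. Panel sockets are 11 mm high. 0.16 kg. Origin: middle of board's lower edge, z up. May go in either way round.
- driver_green: Green-handled coil-driver module, otherwise as driver_red. At the start all five modules hang by their panels in the black stand (fixed, 160 x 247 mm, rails 95 mm high), side by side along y, 50.8 mm apart, origins 15 mm above the bench, boards in black guides: lift straight up at least 85 mm. Fingers opened over 45 mm would hit the next handle.
- driver_blue: Blue-handled coil-driver module, otherwise as driver_red (size, origin, axes). Carried over standing modules its origin must be above 150 mm: handles of modules in the stand or fully home in the cage reach 143 mm above the bench.
- spare_a: White-handled spare relay module (no copper chokes on its board); size, origin and axes as driver_red. Hangs in another place of the black stand and stays there.
- spare_b: The second white-handled spare relay module, the same as spare_a; stays in the stand.
- slot_red: Open slot with red card guides in the aluminium card cage (fixed, 160 x 247 mm, rails 95 mm high). Origin: centre of its mouth, level with the tops of the two rails that carry panel ends; x along the slot (long way of board and panel), y across, z up. Red marker blocks 12 x 20 mm lie level with the rails at x = +-74 mm. Fully home, a module's origin is 80 mm below this one.
- slot_green: Open slot with green card guides and markers, otherwise as slot_red. In every slot the grooves are 6 mm wide (y), flared to 16 mm over the top 12 mm; space for the 100 mm board in x is 106 mm, 112 mm at the mouth. A module fully home rests its panel ends on the rails, its grip bar 34-48 mm above this origin.
- slot_blue: Open slot with blue card guides and markers, otherwise as slot_red. Open slots are 50.8 mm apart along y; halfway between them and beyond the outer ones, cards are already fitted (fixed): grey panels 20 mm wide rising 3 mm above the rails, with sockets up to 14 mm above the rails.
- slot_white: Open slot with white card guides and markers, otherwise as slot_red; it stays empty.
- meter: Green and grey handheld field meter lying loose on the bench, 160 mm along its x (plus a 14 mm socket at +x), 75 mm along y, 33 mm high; origin under its middle. Stays where it is.

How it is judged:
By the outcome, as a careful person would: the job done as asked, in the order asked, and still so for the second after the job is handed in, with the robot touching nothing.
It also fails if it takes over 99 s, if anything falls off the work surface, if the arm or the gripper's body presses on something with over 40 N, if the wrist force passes 120 N, or if a joint passes its speed limit or range.

## Working session

There is one attempt and no reset: what is moved stays moved. The work goes in short steps, Python scripts to look and compute and a tool call to move; the robot and the scene stay as the last step left them, time stands still between calls to the robot, and variables do not carry over. Pictures are saved under pics/ and viewed, at most 14 in all, crops included, and the job is handed in when it is done.

Besides the shell and the picture viewer there is one more tool, called after "Request:" as name(argument=value, ...) on one line, values as JSON. move_arm: Moves the arm, as the interface text tells. Its arguments: {"type":"object","properties":{"plan":{"type":"string"},"grip_force":{"type":"number"}},"required":["plan"]}

```bash
mkdir -p pics; ls; cat > h.py <<'E'
import numpy as np, cv2
from rig import env, viewer, recognise, pinpoint
def shot(cam,fn=None):
    im,d=viewer.get_image(cam); c=viewer.calibration(cam)
    if fn: cv2.imwrite('pics/'+fn,cv2.cvtColor(im,cv2.COLOR_RGB2BGR))
    return im,d,c
def world(c,u,v,z=None,d=None):
    r=np.array([(u-c['cx'])/c['fx'],(v-c['cy'])/c['fy'],1.0]); R=np.array(c['R']);t=np.array(c['t'])
    o=-R.T@t; w=R.T@r
    if d is not None: return o+w*d
    return o+w*(z-o[2])/w[2]
E
python3 - <<'E'
from h import *
s=env.observe(); print(s['time_s'],s['position'],s['tool_rot'],s['ft_force'])
for cam in ['top','side']:
    im,d,c=shot(cam,cam+'0.png')
    print(cam,(-np.array(c['R']).T@np.array(c['t'])).round(3),c['fx'])
    for n in ['driver_red','driver_green','driver_blue','spare_a','slot_red','slot_green','slot_blue','slot_white','meter']:
        r=recognise(cam,n)[:2]; p=pinpoint(cam,n)[:2]
        print(n,[(np.round(a['extent']),round(a['conf'],2)) for a in r],[(np.round(a['pixel'],1),round(a['conf'],2)) for a in p])
E
```

```text
pics
0.0 [ 0.13755041 -0.53220406  0.23069482] [[ 9.68212144e-01  2.50130442e-01 -7.92057301e-05]
 [ 2.50130274e-01 -9.68211017e-01  1.50776175e-03]
 [ 3.00449252e-04 -1.47964499e-03 -9.99998860e-01]] [0.43915859 0.74522861 0.14129309]
top [ 0.413 -0.     1.255] 501.4722271463977
driver_red [(array([474., 246.,  22.,  54.]), 0.94)] [(array([468.3, 245.9]), 0.57)]
driver_green [(array([432., 239.,  18.,  55.]), 0.63)] []
driver_blue [(array([453., 241.,  23.,  52.]), 0.79)] [(array([446.1, 244.1]), 0.9)]
spare_a [(array([411., 237.,  17.,  51.]), 0.89), (array([389., 233.,  14.,  52.]), 0.57)] [(array([379.8, 237.2]), 0.8), (array([409.1, 240.8]), 0.76)]
slot_red [(array([388., 234.,  21.,  56.]), 0.61), (array([254., 251.,  22.,  71.]), 0.46)] []
slot_green [(array([451., 242.,  20.,  56.]), 0.72), (array([228., 249.,  22.,  63.]), 0.56)] []
slot_blue [(array([208., 246.,  24.,  65.]), 0.58)] []
slot_white [(array([272., 254.,  17.,  69.]), 0.78)] []
meter [(array([333., 160.,  34.,  68.]), 0.91)] [(array([330.7, 159.6]), 0.7)]
side [0.023 0.755 0.627] 482.78979481743244
driver_red [(array([426., 145.,  38.,  48.]), 0.79)] [(array([418.8, 169.5]), 0.6)]
driver_green [(array([400., 159.,  42.,  52.]), 0.78)] [(array([392.2, 180.7]), 0.78)]
driver_blue [(array([413., 152.,  42.,  56.]), 0.59)] [(array([409.4, 172.4]), 0.73)]
spare_a [(array([371., 162.,  45.,  36.]), 0.6)] [(array([387.4, 187.6]), 0.81)]
slot_red [(array([305., 253.,  62.,  59.]), 0.68), (array([426., 147.,  31.,  48.]), 0.62)] [(array([305.9, 238.9]), 0.66), (array([392.6, 178.7]), 0.55)]
slot_green [(array([286., 266.,  69.,  65.]), 0.98)] []
slot_blue [(array([266., 278.,  69.,  67.]), 0.93), (array([371., 163.,  40.,  40.]), 0.34)] [(array([260.7, 263. ]), 0.92)]
slot_white [(array([324., 242.,  65.,  65.]), 0.76)] []
meter [(array([277., 194.,  64.,  34.]), 0.86)] [(array([276. , 206.2]), 0.61)]
```

```bash
python3 - <<'E'
import cv2
a=cv2.imread('pics/top0.png')[140:320,180:500]
cv2.imwrite('pics/topc.png',cv2.resize(a,(800,450),interpolation=cv2.INTER_CUBIC))
E
```

```text
(no output)
```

View pics/topc.png

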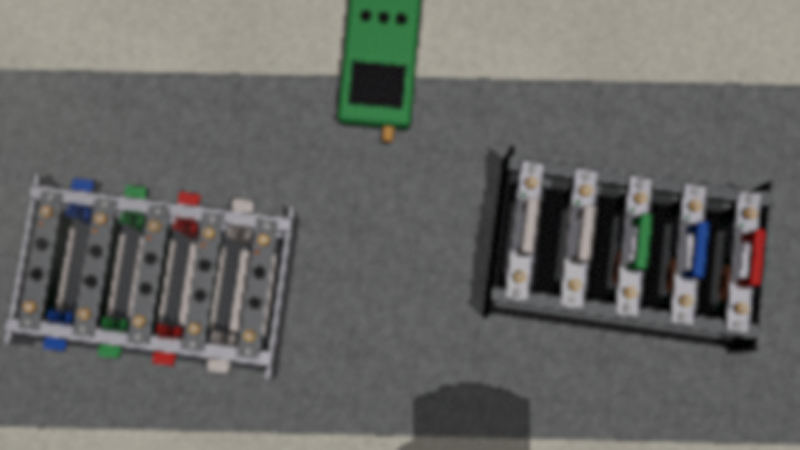

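View pics/side0.png

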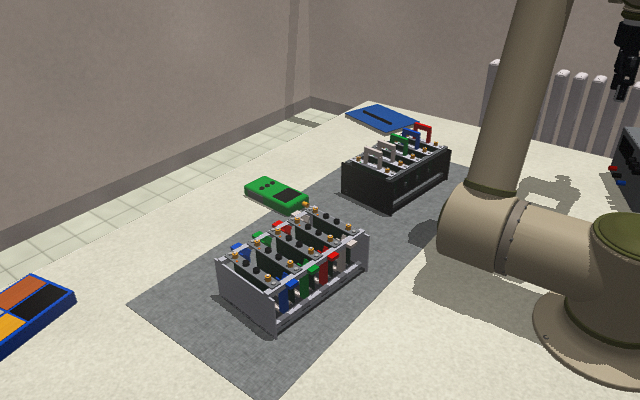

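Top crop: cage on the left, with slots blue, green, red, white from left to right. Stand on the right, with modules white, white, green, blue, red (handles at about x=530, 587, 643, 702, 758 in the crop). The side view agrees. Next I measure by colour.

```bash
cat >> h.py <<'E'
def masks(im):
    h=cv2.cvtColor(im,cv2.COLOR_RGB2HSV).astype(int); H,S,V=h[...,0],h[...,1],h[...,2]
    ok=(S>120)&(V>50)
    return {'red':ok&((H<6)|(H>174)),'green':ok&(H>55)&(H<80),'blue':ok&(H>105)&(H<125)}
def blobs(m,amin):
    n,l,st,ce=cv2.connectedComponentsWithStats(m.astype(np.uint8))
    return [(ce[i],st[i],l==i) for i in range(1,n) if st[i][4]>=amin]
E
python3 - <<'E'
from h import *
im,d,c=shot('top')
for k,m in masks(im).items():
    for ce,st,mm in blobs(m,15):
        if not(175<ce[0]<500 and 190<ce[1]<320): continue
        z=.143 if ce[0]>330 else .095
        ys,xs=np.nonzero(mm); P=np.array([world(c,x,y,z)[:2] for x,y in zip(xs,ys)])
        (cx,cy),(w,h),a=cv2.minAreaRect((P*1000).astype(np.float32))
        print(k,st,ce.round(1),world(c,*ce,z).round(4),'rect',round(cx),round(cy),round(w),round(h),round(a,1), np.median(d[mm]).round(3), (1.255-np.median(d[mm])).round(3))
E
```

```text
red [251 217   9   5  35] [255.3 218.9] [0.5719 0.1805 0.095 ] rect 572 181 9 19 1.1 1.173 0.082
red [250 228   9   6  43] [254.2 230.3] [0.5449 0.1818 0.095 ] rect 545 182 12 19 1.1 1.178 0.077
red [476 231  10  24 124] [482.3 243.2] [ 0.5211 -0.3323  0.143 ] rect 523 -332 17 53 76.4 1.112 0.143
red [242 269  11   6  43] [247.  271.7] [0.4493 0.194  0.095 ] rect 450 194 24 9 83.2 1.16 0.095
red [241 281   9   5  40] [244.8 283. ] [0.4237 0.1977 0.095 ] rect 424 197 9 18 1.2 1.145 0.11
green [231 215   7   3  17] [234.2 216.1] [0.5774 0.2303 0.095 ] rect 578 231 5 14 1.1 1.173 0.082
green [433 226   8  22 104] [437.4 236.3] [ 0.5343 -0.2335  0.143 ] rect 534 -233 13 47 82.7 1.115 0.14
green [220 267   6   4  16] [222.6 268.6] [0.4552 0.2502 0.095 ] rect 455 250 11 6 73.1 1.159 0.096
green [220 279   8   3  24] [223.5 280. ] [0.4295 0.2467 0.095 ] rect 430 247 5 16 1.2 1.148 0.107
blue [209 212   8   4  29] [212.6 213.6] [0.5825 0.2812 0.095 ] rect 583 281 7 17 1.1 1.176 0.079
blue [456 228   8  24 124] [460.  239.4] [ 0.5285 -0.2835  0.143 ] rect 529 -283 13 52 82.6 1.114 0.141
blue [198 264  11   5  41] [203.6 265.9] [0.4605 0.2945 0.095 ] rect 460 296 9 23 1.2 1.161 0.094
blue [198 275   9   5  34] [201.6 277.2] [0.4348 0.2973 0.095 ] rect 434 297 19 9 80.1 1.149 0.106
```

Request:
move_arm(plan="0 0 0 0 0 0.128 0.038; 0 0 0 0 0 0.128 0.038; 0 0 0 0 0 0.128 0.038; 0.044 -0.031 -0.003 0 0 0 0.038; 0.044 -0.031 -0.003 0 0 0 0.038; 0.044 -0.031 -0.003 0 0 0 0.038; 0.044 -0.031 -0.003 0 0 0 0.038; 0.044 -0.031 -0.003 0 0 0 0.038; 0.044 -0.031 -0.003 0 0 0 0.038; 0.044 -0.031 -0.003 0 0 0 0.038; 0.044 -0.031 -0.003 0 0 0 0.038; 0 0 0 0 0 0 0.038", grip_force=40)

```text
time_s: 3.45
position: [0.5215, -0.3306, 0.255]
tool_rot: [[0.992, -0.126, 0.0], [-0.126, -0.992, 0.0], [0.0, -0.0, -1.0]]
ft_force: [-0.2, -0.4, -0.1]
grip_width: 0.0379
gripper_force: 0.0
```

```bash
python3 - <<'E'
from h import *
s=env.observe(); print(s['time_s'],s['position'].round(4) if hasattr(s['position'],'round') else s['position'],np.round(s['tool_rot'],4).tolist(),s['grip_width'])
im,d,c=shot('wrist','w1.png')
print((-np.array(c['R']).T@np.array(c['t'])).round(4),np.round(c['R'],3).tolist(),c['fx'])
for k,m in masks(im).items():
    for ce,st,mm in blobs(m,150):
        ys,xs=np.nonzero(mm)
        if d[mm].max()<=0: continue
        P=np.array([world(c,x,y,d=d[y,x]) for x,y in zip(xs,ys) if d[y,x]>0])
        T=P[P[:,2]>np.percentile(P[:,2],98)-.004]
        (cx,cy),wh,a=cv2.minAreaRect((T[:,:2]*1000).astype(np.float32))
        print(k,st,np.round(T.mean(0),4),'rect',round(cx,1),round(cy,1),np.round(wh,1),round(a,1))
E
```

```text
3.45 [ 0.5215 -0.3306  0.255 ] [[0.992, -0.1265, 0.0004], [-0.1265, -0.992, 0.0003], [0.0004, -0.0004, -1.0]] 0.0378774976608707
[ 0.5952 -0.3418  0.3969] [[-0.128, -0.992, -0.0], [-0.947, 0.122, 0.297], [-0.295, 0.038, -0.955]] 280.55239077312604
red [319 161   9  57 505] [ 0.5227 -0.3358  0.1423] rect 521.8 -335.7 [ 7.8 48.6] 82.6
green [   0    0   74   99 4047] [ 0.7107 -0.0086  0.0292] rect 709.4 2.6 [ 73.6 102.1] 84.7
green [209 162  26  57 826] [ 0.5351 -0.236   0.142 ] rect 533.9 -235.6 [10.1 49.8] 82.8
blue [526   0  40   8 175] [ 0.6824 -0.6266  0.0135] rect 682.7 -620.0 [46.7  7.5] 81.4
blue [263 161  18  57 663] [ 0.5297 -0.2861  0.142 ] rect 528.5 -285.7 [10.2 48. ] 83.0
```

View pics/w1.png

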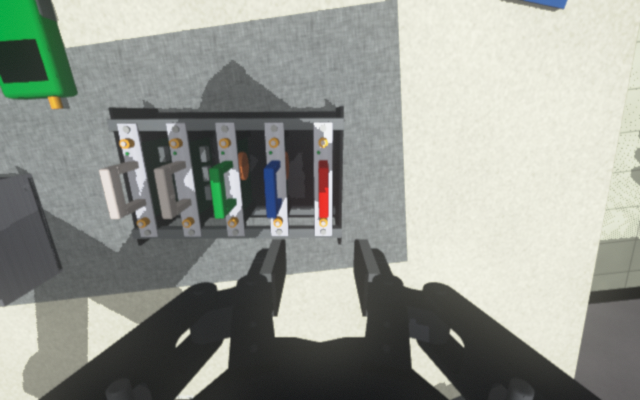

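Wrist view: five handles, red at (323,190), evenly spaced and at z of about 0.142, as expected. The finger midline is at about u=320. I descend over the red handle.

Request:
move_arm(plan="0.001 0.004 0 0 0 0 0.038; 0 0 0.035 0 0 0 0.038; 0 0 0.035 0 0 0 0.038; 0 0 0.035 0 0 0 0.038; 0 0 0.023 0 0 0 0.038; 0 0 0.01 0 0 0 0.038; 0 0 0 0 0 0 0.038")

```text
time_s: 4.38
position: [0.5189, -0.3374, 0.1174]
tool_rot: [[0.991, -0.132, -0.0], [-0.132, -0.991, 0.0], [-0.0, -0.0, -1.0]]
ft_force: [-0.1, -0.1, 0.2]
grip_width: 0.0382
gripper_force: 0.0
```

```bash
python3 - <<'E'
from h import *
im,d,c=shot('wrist','w2.png')
im,d,c=shot('side')
cv2.imwrite('pics/s2.png',cv2.resize(im[90:230,330:500,::-1],None,fx=4,fy=4))
E
```

```text
(no output)
```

View pics/w2.png

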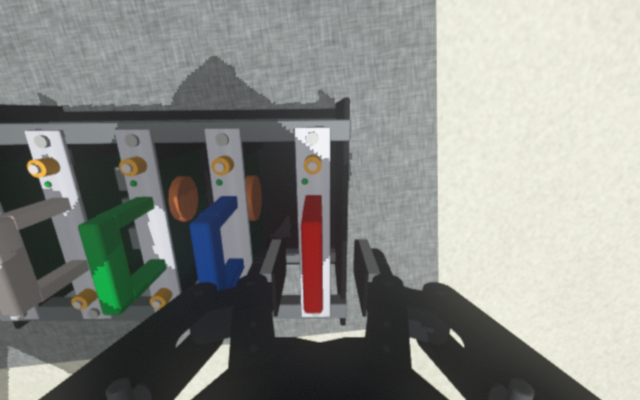

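Bar centre is about 7 px left of the finger midline, because my first measurement was taken before the arm had settled. I re-measure settled.

```bash
cat >> h.py <<'E'
def bars(col=None,amin=150):
    s=env.observe(); p=np.array(s['position']);Rt=np.array(s['tool_rot'])
    im,d,c=shot('wrist')
    print('TCP',p.round(4),'yaw',round(np.degrees(np.arctan2(Rt[1,0],Rt[0,0])),2),'F',np.round(s['ft_force'],1),'w',round(s['grip_width'],4),'t',s['time_s'])
    for k,m in masks(im).items():
        if col and k!=col: continue
        for ce,st,mm in blobs(m,amin):
            ys,xs=np.nonzero(mm&(d>0))
            if len(xs)<amin: continue
            P=np.array([world(c,x,y,d=d[y,x]) for x,y in zip(xs,ys)])
            top=np.percentile(P[:,2],98)
            T=P[P[:,2]>top-.004]
            (cx,cy),wh,a=cv2.minAreaRect((T[:,:2]*1000).astype(np.float32))
            q=Rt.T@(np.array([cx/1000,cy/1000,top])-p)
            print(k,st,'top',round(top,4),'rect',round(cx,1),round(cy,1),np.round(wh,1),round(a,1),'tool mm',(q*1000).round(1))
    return im,d,c,s
E
python3 - <<'E'
from h import *
bars()
E
```

```text
TCP [ 0.5195 -0.3375  0.1184] yaw -7.55 F [0.1 0.3 0.2] w 0.038 t 4.475
red [ 302  196   20  116 2128] top 0.1435 rect 524.2 -334.4 [ 9.  48.8] 82.6 tool mm [  4.2  -3.6 -25. ]
green [  81  198   85  117 4863] top 0.1432 rect 536.0 -234.6 [11.3 49.8] 82.4 tool mm [   2.8 -104.1  -24.9]
blue [ 190  197   54   94 2929] top 0.1433 rect 536.9 -286.9 [31.1 28.3] 40.7 tool mm [ 10.6 -52.4 -24.9]
```

Request:
move_arm(plan="0.004 -0.003 0 0 0 0 0.038; 0 0 0 0 0 0 0.038; 0 0 0 0 0 0 0; 0 0 0 0 0 0 0; 0 0 0 0 0 0 0; 0 0 0 0 0 0 0; 0 0 0 0 0 0 0", grip_force=40)

```text
time_s: 5.4
position: [0.5238, -0.3344, 0.1175]
tool_rot: [[0.991, -0.131, 0.0], [-0.131, -0.991, -0.0], [0.0, 0.0, -1.0]]
ft_force: [0.0, 0.3, 2.2]
grip_width: 0.0093
gripper_force: 40.5
```

```bash
python3 - <<'E'
from h import *
bars()
E
```

```text
TCP [ 0.5238 -0.3344  0.1175] yaw -7.52 F [0.  0.3 2.2] w 0.0093 t 5.4
red [ 309  203   22  117 2292] top 0.1434 rect 524.0 -334.7 [10.  49.5] 82.1 tool mm [  0.2   0.2 -25.9]
green [  89  205   82  117 4792] top 0.1432 rect 536.0 -234.5 [11.2 49.8] 82.5 tool mm [  -1.  -100.6  -25.7]
blue [ 198  204   51   92 2579] top 0.1433 rect 538.1 -284.8 [24.5 31.5] 45.7 tool mm [  7.6 -51.  -25.8]
```

Request:
move_arm(plan="0 0 -0.008 0 0 0 0; 0 0 -0.015 0 0 0 0; 0 0 -0.02 0 0 0 0; 0 0 -0.025 0 0 0 0; 0 0 -0.03 0 0 0 0; 0 0 -0.03 0 0 0 0; 0 0 -0.02 0 0 0 0; 0 0 -0.007 0 0 0 0; 0 0 0 0 0 0 0; 0 0 0 0 0 0 0", grip_force=60)

```text
time_s: 6.7
position: [0.5236, -0.3341, 0.2713]
tool_rot: [[0.991, -0.131, -0.001], [-0.131, -0.991, 0.001], [-0.002, -0.001, -1.0]]
ft_force: [0.1, -0.1, -1.7]
grip_width: 0.009
gripper_force: 60.3
```

Request:
move_arm(plan="-0.003 -0.015 0 0 0 0 0; -0.007 -0.04 0 0 0 0 0; -0.01 -0.055 0 0 0 0 0; -0.01 -0.055 0 0 0 0 0; -0.01 -0.055 0 0 0 0 0; -0.01 -0.055 0 0 0 0 0; -0.01 -0.055 0 0 0 0 0; -0.007 -0.04 0 0 0 0 0; -0.006 -0.03 0 0 0 0 0; -0.003 -0.015 0 0 0 0 0; 0 0 0 0 0 0 0; 0 0 0 0 0 0 0")

```text
time_s: 8.2
position: [0.5028, 0.0862, 0.2722]
tool_rot: [[0.991, -0.132, -0.0], [-0.132, -0.991, -0.0], [-0.0, 0.0, -1.0]]
ft_force: [-0.1, 0.0, -1.9]
grip_width: 0.0088
gripper_force: 60.3
```

```bash
python3 - <<'E'
from h import *
im,d,c,s=bars(amin=40)
cv2.imwrite('pics/w3.png',im[...,::-1])
E
```

```text
TCP [0.5028 0.0862 0.2722] yaw -7.57 F [-0.1  0.  -1.9] w 0.0088 t 8.2
red [218 126  20  11 194] top 0.0958 rect 571.5 180.0 [19.8 10.8] 82.9 tool mm [  55.8 -102.   176.4]
red [220 148  22  11 175] top 0.0951 rect 547.4 183.0 [21.1 10.6] 86.2 tool mm [  31.5 -101.8  177.1]
red [ 309  203   22  118 2271] top 0.3012 rect 503.4 85.7 [ 8.9 48.1] 82.4 tool mm [  0.6   0.5 -29. ]
red [232 212  18  27 287] top 0.0944 rect 447.7 193.1 [19.5 12.6] 84.0 tool mm [-68.6 -98.7 177.8]
red [234 248  17   8 120] top 0.0957 rect 424.1 195.5 [19.  10.9] 87.4 tool mm [-92.4 -98.  176.5]
green [ 333    0   62   40 1445] top 0.0315 rect 679.1 8.6 [72.8 37.8] 85.4 tool mm [185.   53.7 240.8]
green [172 128  20  10 182] top 0.0961 rect 576.7 230.6 [20.7  9.9] 82.5 tool mm [  54.2 -152.9  176.1]
green [176 150  21  11 180] top 0.0947 rect 551.1 233.6 [21.3  8.4] 82.6 tool mm [  28.5 -152.5  177.5]
green [191 222  18  17 174] top 0.0945 rect 453.3 244.1 [20.1 11.6] 87.2 tool mm [ -69.8 -150.   177.7]
green [194 249  17   7 110] top 0.0956 rect 429.5 246.5 [19.   9.3] 82.4 tool mm [ -93.8 -149.2  176.6]
blue [127 128  21  11 213] top 0.0958 rect 582.3 281.1 [21.8  9.9] 82.5 tool mm [  53.2 -203.7  176.3]
blue [132 151  21  11 185] top 0.0951 rect 556.7 283.8 [20.9  8.3] 82.7 tool mm [  27.4 -203.   177. ]
blue [150 225  18  15 179] top 0.0949 rect 458.8 294.7 [21.2 11.9] 83.4 tool mm [ -71.1 -200.8  177.3]
blue [154 250  17   7 113] top 0.0959 rect 434.9 296.6 [20.6  9.7] 83.8 tool mm [ -94.9 -199.7  176.3]
```

View pics/w3.png

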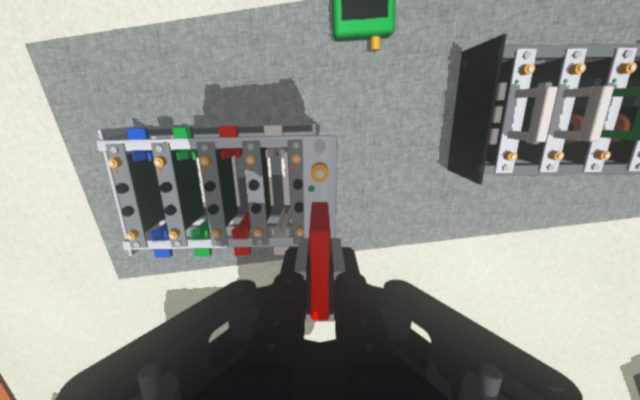

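Wrist view: cage markers are clear (red at (228,131) and (242,252)) and spacings match 50.8 mm. The red module is held straight. I move over the red slot and square up.

Request:
move_arm(plan="-0.003 -0.015 0 0 0 -0.013 0; -0.005 -0.025 0 0 0 -0.013 0; -0.005 -0.03 0 0 0 0 0; -0.004 -0.02 0 0 0 0 0; -0.002 -0.01 0 0 0 0 0; 0 0 0 0 0 0 0; 0 0 0 0 0 0 0; 0 0 0 0 0 0 0")

```text
time_s: 9.25
position: [0.4952, 0.188, 0.2724]
tool_rot: [[0.994, -0.106, 0.0], [-0.106, -0.994, -0.0], [0.0, 0.0, -1.0]]
ft_force: [0.3, 0.6, -2.1]
grip_width: 0.0089
gripper_force: 60.3
```

```bash
python3 - <<'E'
from h import *
im,d,c,s=bars(amin=40)
cv2.imwrite('pics/w4.png',im[...,::-1])
for cam in ['top']:
    im,d,c=shot(cam); m=masks(im)['red']
    for ce,st,mm in blobs(m,15):
        if 175<ce[0]<300: print(st,ce.round(1),world(c,*ce,.095).round(4),world(c,*ce,.300).round(4),1.255-np.median(d[mm]))
E
```

```text
TCP [0.4952 0.188  0.2724] yaw -6.08 F [ 0.3  0.6 -2.1] w 0.0089 t 9.25
red [310 106  19  12 195] top 0.0961 rect 570.8 180.8 [18.6 10.4] 83.8 tool mm [ 75.9  -0.8 176.3]
red [310 130  19   5  61] top 0.0951 rect 548.5 183.2 [19.   2.3] 84.1 tool mm [ 53.5  -0.9 177.2]
red [ 309  203   22  118 2272] top 0.3014 rect 495.6 187.7 [ 8.9 47.4] 83.9 tool mm [  0.4   0.3 -29.1]
green [ 417    0   67   25 1348] top 0.031 rect 668.9 10.2 [72.  21.7] 83.9 tool mm [191.5 158.4 241.4]
green [264 107  18  10 176] top 0.0959 rect 576.6 230.5 [18.8  9.4] 84.1 tool mm [ 76.4 -50.9 176.5]
green [264 130   9   9  67] top 0.0951 rect 552.6 241.9 [4.2 6.7] 82.4 tool mm [ 51.4 -59.7 177.3]
green [275 130   9   9  43] top 0.0951 rect 550.7 225.0 [2.5 6.9] 79.6 tool mm [ 51.3 -42.7 177.3]
green [270 202  16  21 165] top 0.0947 rect 453.1 244.2 [17.8 11.4] 85.1 tool mm [-47.8 -51.5 177.7]
green [271 233  15   7 105] top 0.0957 rect 429.6 246.6 [17.9  8.8] 83.7 tool mm [-71.5 -51.4 176.7]
blue [217 107  19  10 188] top 0.0958 rect 582.0 281.3 [20.1  9.4] 84.0 tool mm [  76.4 -102.   176.5]
blue [219 130  21  10 180] top 0.0953 rect 556.6 284.4 [20.5  7.8] 84.2 tool mm [  50.8 -102.4  177.1]
blue [228 199  18  24 226] top 0.0948 rect 458.4 294.2 [19.3 11.8] 86.0 tool mm [ -47.8 -101.7  177.5]
blue [230 233  16   7 109] top 0.0955 rect 434.9 297.0 [19.4  9.3] 85.9 tool mm [ -71.6 -102.   176.8]
[251 217   9   5  35] [255.3 218.9] [0.5719 0.1805 0.095 ] [0.5438 0.1486 0.3   ] 0.08234286
[253 228   6   6  32] [255.4 230.6] [0.5443 0.1791 0.095 ] [0.5211 0.1474 0.3   ] 0.071110606
```

Request:
move_arm(plan="0.002 -0.001 0.01 0 0 0 0; 0 0 0.015 0 0 0 0; 0 0 0.015 0 0 0 0; 0 0 0.01 0 0 0 0; 0 0 0.007 0 0 0 0; 0 0 0.005 0 0 0 0; 0 0 0 0 0 0 0; 0 0 0 0 0 0 0")

```text
time_s: 10.35
position: [0.4974, 0.1894, 0.2107]
tool_rot: [[0.994, -0.105, 0.001], [-0.105, -0.994, 0.0], [0.001, -0.0, -1.0]]
ft_force: [0.7, 0.2, -1.8]
grip_width: 0.0087
gripper_force: 60.3
```

```bash
python3 - <<'E'
from h import *
im,d,c,s=bars(amin=40)
cv2.imwrite('pics/w5.png',im[...,::-1])
im,d,c=shot('side'); cv2.imwrite('pics/s5.png',cv2.resize(im[110:350,190:430,::-1],(600,600),interpolation=cv2.INTER_CUBIC))
E
```

```text
TCP [0.4974 0.1894 0.2107] yaw -6.03 F [ 0.7  0.2 -1.8] w 0.0087 t 10.35
red [310 108  23  13 291] top 0.0959 rect 571.1 180.4 [18.7 10.2] 84.0 tool mm [ 74.2   1.2 114.8]
red [ 309  203   22  118 2289] top 0.2401 rect 497.3 188.9 [ 9.2 47.6] 84.1 tool mm [ -0.    0.4 -29.4]
green [437   0  78  10 584] top 0.0288 rect 660.4 12.1 [69.4  4.4] 84.0 tool mm [180.6 159.2 181.9]
green [252 108  23  13 289] top 0.0958 rect 576.4 230.9 [19.6 10.1] 84.0 tool mm [ 74.2 -49.5 114.9]
green [253 136  25  13 224] top 0.0948 rect 552.4 233.8 [20.2 10.4] 86.8 tool mm [ 50.  -50.  115.9]
green [260 212  23  36 408] top 0.0942 rect 453.0 244.5 [19.3 12.4] 84.3 tool mm [-49.9 -50.1 116.4]
green [262 259  19   9 168] top 0.0957 rect 429.4 246.9 [19.2 10.6] 84.7 tool mm [-73.7 -50.  114.9]
blue [194 108  25  13 305] top 0.0958 rect 581.7 281.3 [20.7 10.2] 84.0 tool mm [  74.1 -100.3  114.9]
blue [197 135  27  14 289] top 0.0953 rect 558.2 284.2 [21.3 11.3] 87.4 tool mm [  50.5 -100.6  115.5]
blue [210 218  23  29 377] top 0.0944 rect 458.4 294.7 [20.5 12.2] 84.5 tool mm [ -49.9 -100.7  116.2]
blue [213 258  20  10 170] top 0.0958 rect 435.1 296.8 [19.5 10.8] 84.8 tool mm [ -73.3 -100.3  114.9]
```

View pics/s5.png

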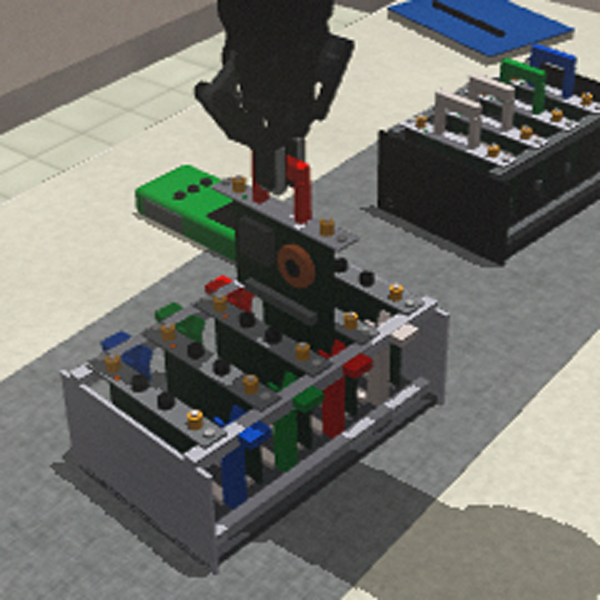

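Side view: red board hangs upright just above the red guides. Lowering slowly.

Request:
move_arm(plan="0 0.0007 0.005 0 0 0 0; 0 0 0.006 0 0 0 0; 0 0 0.006 0 0 0 0; 0 0 0.006 0 0 0 0; 0 0 0.006 0 0 0 0; 0 0 0.006 0 0 0 0; 0 0 0 0 0 0 0")

```text
time_s: 11.32
position: [0.4969, 0.1886, 0.1748]
tool_rot: [[0.994, -0.105, -0.001], [-0.105, -0.994, -0.0], [-0.001, 0.0, -1.0]]
ft_force: [-0.9, 0.2, -1.7]
grip_width: 0.0092
gripper_force: 60.3
```

Request:
move_arm(plan="0 0 0.006 0 0 0 0; 0 0 0.006 0 0 0 0; 0 0 0.006 0 0 0 0; 0 0 0.006 0 0 0 0; 0 0 0.006 0 0 0 0; 0 0 0.006 0 0 0 0; 0 0 0.006 0 0 0 0; 0 0 0.004 0 0 0 0; 0 0 0.002 0 0 0 0; 0 0 0 0 0 0 0; 0 0 0 0 0 0 0")

```text
time_s: 12.7
position: [0.4972, 0.1887, 0.1275]
tool_rot: [[0.994, -0.105, 0.0], [-0.105, -0.994, 0.0], [0.0, -0.0, -1.0]]
ft_force: [-0.3, 0.4, -1.1]
grip_width: 0.0091
gripper_force: 60.3
```

```bash
python3 - <<'E'
from h import *
bars(amin=40)
E
```

```text
TCP [0.4972 0.1887 0.1275] yaw -6.03 F [-0.3  0.4 -1.1] w 0.0091 t 12.7
red [304 105  33  20 631] top 0.0958 rect 571.1 180.2 [19.3 11. ] 83.7 tool mm [74.4  0.6 31.7]
red [ 309  203   22  117 2285] top 0.1565 rect 497.4 188.5 [ 9.3 47.6] 84.5 tool mm [  0.2   0.2 -29. ]
red [307 322  25   4  99] top 0.0956 rect 420.3 196.9 [18.4  5.1] 89.6 tool mm [-77.3  -0.1  31.9]
green [219 105  35  20 660] top 0.0956 rect 576.4 230.6 [19.7 10.9] 84.0 tool mm [ 74.4 -50.   31.9]
green [222 146  39  20 554] top 0.0947 rect 552.3 233.7 [21.  11.5] 84.3 tool mm [ 50.  -50.5  32.9]
green [244 239  24  49 591] top 0.091 rect 480.1 224.4 [ 4.2 57.8] 61.5 tool mm [-20.8 -33.8  36.5]
blue [133 105  40  20 743] top 0.0957 rect 581.8 281.3 [21.5 10.9] 84.1 tool mm [  74.4 -101.    31.9]
blue [140 145  40  21 635] top 0.095 rect 558.1 284.0 [20.9 12.2] 83.7 tool mm [  50.5 -101.2   32.6]
blue [166 261  33  39 760] top 0.0945 rect 458.2 294.9 [21.  13.4] 84.7 tool mm [ -50.  -101.6   33. ]
```

Request:
move_arm(plan="0 0 0.004 0 0 0 0; 0 0 0.003 0 0 0 0; 0 0 0.002 0 0 0 0; 0 0 0.0015 0 0 0 0; 0 0 0.001 0 0 0 0; 0 0 0.001 0 0 0 0; 0 0 0 0 0 0 0; 0 0 0 0 0 0 0")

```text
time_s: 13.75
position: [0.4971, 0.1887, 0.1174]
tool_rot: [[0.995, -0.105, 0.002], [-0.105, -0.995, 0.0], [0.002, -0.0, -1.0]]
ft_force: [-9.1, -1.4, 22.8]
grip_width: 0.0091
gripper_force: 63.8
```

```bash
python3 - <<'E'
from h import *
bars('red',amin=40)
E
```

```text
TCP [0.4971 0.1887 0.1174] yaw -6.01 F [-9.1 -1.4 22.8] w 0.0091 t 13.75
red [303 105  35  21 728] top 0.0957 rect 570.9 180.4 [19.5 10.9] 84.0 tool mm [74.2  0.6 21.8]
red [ 309  203   22  117 2288] top 0.1464 rect 497.3 188.6 [ 9.3 47.3] 84.3 tool mm [  0.2   0.1 -29. ]
red [306 323  27  13 349] top 0.0953 rect 424.2 196.5 [18.9 11.7] 84.4 tool mm [-73.4  -0.   21.9]
```

```bash
python3 - <<'E'
from h import *
im,d,c=shot('side'); a=cv2.resize(im[140:340,200:400,::-1],(580,580),interpolation=cv2.INTER_CUBIC)
cv2.imwrite('pics/s6.png',a)
s=env.observe();print(s['ft_force'],s['wrist_torque'])
im,d,c=shot('wrist'); print(np.round(d[205:320:15,314],4),[np.round(world(c,317,v,d=d[v,317])[2],4) for v in (130,160,180,200,210,240,270,300,315)])
cv2.imwrite('pics/w6.png',im[...,::-1])
E
```

```text
[-10.04992454  -1.22175521  23.29332074] [-0.30652031  1.41721301 -0.02130427]
[0.1637 0.1399 0.1289 0.129  0.1332 0.1338 0.1376 0.1406] [np.float64(0.0936), np.float64(0.097), np.float64(0.106), np.float64(0.0979), np.float64(0.1137), np.float64(0.1429), np.float64(0.1426), np.float64(0.1431), np.float64(0.143)]
```

View pics/s6.png

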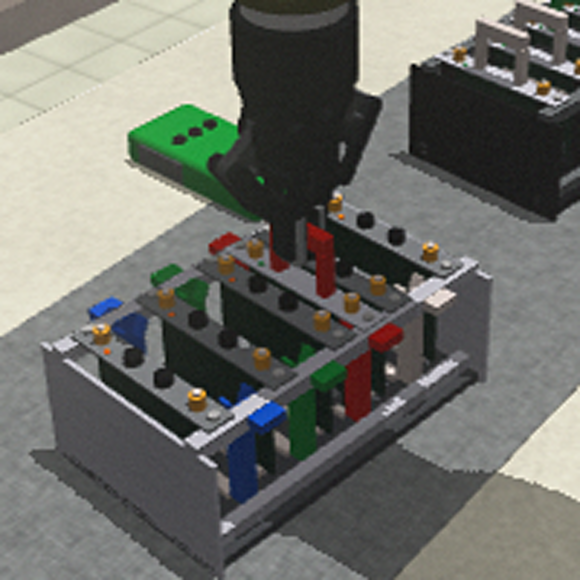

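View pics/w6.png

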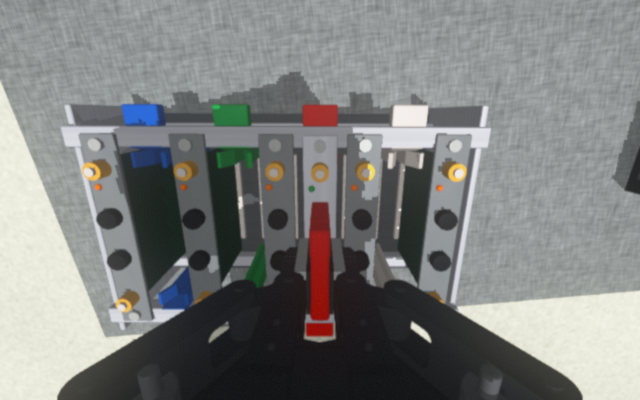

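Wrist and side pictures plus depth: panel top at z=0.097–0.098 and bar top at 0.143, so the red module is home. I relieve the press and release.

Request:
move_arm(plan="0 0 -0.0007 0 0 0 0; 0 0 0 0 0 0 0; 0 0 0 0 0 0 0.038; 0 0 0 0 0 0 0.038; 0 0 0 0 0 0 0.038")

```text
time_s: 14.52
position: [0.4971, 0.1886, 0.1154]
tool_rot: [[0.994, -0.105, -0.0], [-0.105, -0.994, -0.0], [-0.0, 0.0, -1.0]]
ft_force: [1.0, 0.2, 0.1]
grip_width: 0.0378
gripper_force: 0.0
```

Request:
move_arm(plan="0 0 -0.01 0 0 0 0.038; 0 0 -0.025 0 0 0 0.038; 0 0 -0.035 0 0 0 0.038; 0 0 -0.035 0 0 0 0.038; 0 0 -0.03 0 0 0 0.038; 0 0 0 0 0 0 0.038; 0 0 0 0 0 0 0.038")

```text
time_s: 15.4
position: [0.4967, 0.1886, 0.25]
tool_rot: [[0.994, -0.105, -0.001], [-0.105, -0.994, -0.0], [-0.001, 0.0, -1.0]]
ft_force: [-0.6, 0.2, 0.3]
grip_width: 0.0381
gripper_force: 0.0
```

```bash
sed -i 's/top=np.percentile(P\[:,2\],98)/top=np.percentile(P[:,2],80)/; s/T=P\[P\[:,2\]>top-.004\]/T=P[abs(P[:,2]-top)<.004]/' h.py
python3 - <<'E'
from h import *
im,d,c,s=bars('red',amin=40)
R=np.array(s['tool_rot'])
# panel flatness: sample along panel line at both ends (module frame)
b=np.array([.4975,.1885])
for x in (-.055,-.035,.035,.055):
  for y in (-.007,.007):
    X=np.r_[b+R[:2,0]*x+R[:2,1]*y,.098]; p=np.array(c['R'])@X+np.array(c['t']); u=int(round(c['fx']*p[0]/p[2]+c['cx'])); v=int(round(c['fy']*p[1]/p[2]+c['cy']))
    print(x,y,u,v,world(c,u,v,d=np.median(d[v-1:v+2,u-1:u+2])).round(4)) if 1<v<398 else 0
E
```

```text
TCP [0.4967 0.1886 0.25  ] yaw -6.03 F [-0.6  0.2  0.3] w 0.0381 t 15.4
red [310 107  20  12 220] top 0.0947 rect 570.8 180.3 [19.4  9.7] 84.1 tool mm [ 74.7   0.4 155.2]
red [315 164  10  58 530] top 0.1425 rect 497.0 188.1 [ 8.6 48.6] 83.7 tool mm [  0.4   0.5 107.5]
red [311 241  16   9 140] top 0.0946 rect 424.1 197.0 [17.6 11.8] 83.5 tool mm [-73.   -0.7 155.5]
-0.055 -0.007 313 232 [0.4424 0.2013 0.0967]
-0.055 0.007 325 232 [0.4412 0.1877 0.0973]
-0.035 -0.007 313 215 [0.4633 0.199  0.0976]
-0.035 0.007 325 215 [0.4619 0.1856 0.0975]
0.035 -0.007 312 152 [0.533  0.1922 0.0971]
0.035 0.007 326 152 [0.5314 0.1777 0.0968]
0.055 -0.007 312 132 [0.5532 0.1899 0.0965]
0.055 0.007 326 132 [0.5517 0.1757 0.0965]
```

Red is flat. On to green.

Request:
move_arm(plan="0 0 0 0 0 0.026 0.038; 0.0045 0.02 0 0 0 0 0.038; 0.01 0.045 0 0 0 0 0.038; 0.0136 0.06 0 0 0 0 0.038; 0.0136 0.06 0 0 0 0 0.038; 0.0136 0.06 0 0 0 0 0.038; 0.0136 0.06 0 0 0 0 0.038; 0.0136 0.06 0 0 0 0 0.038; 0.008 0.035 0 0 0 0 0.038; 0.0035 0.0145 0 0 0 0 0.038; 0 0 0 0 0 0 0.038; 0 0 0 0 0 0 0.038")

```text
time_s: 16.95
position: [0.5361, -0.2332, 0.2506]
tool_rot: [[0.992, -0.13, -0.0], [-0.13, -0.992, 0.0], [-0.0, -0.0, -1.0]]
ft_force: [0.5, 0.2, -0.4]
grip_width: 0.0388
gripper_force: 0.0
```

Request:
move_arm(plan="0 0 0.02 0 0 0 0.038; 0 0 0.025 0 0 0 0.038; 0 0 0.015 0 0 0 0.038; 0 0 0 0 0 0 0.038; 0 0 0 0 0 0 0.038; 0 0 0 0 0 0 0.038")

```text
time_s: 17.7
position: [0.5364, -0.2347, 0.1914]
tool_rot: [[0.991, -0.131, 0.001], [-0.131, -0.991, -0.001], [0.001, 0.001, -1.0]]
ft_force: [-0.1, -0.2, 0.8]
grip_width: 0.0381
gripper_force: 0.0
```

```bash
python3 - <<'E'
from h import *
bars()
E
```

```text
TCP [ 0.5364 -0.2347  0.1914] yaw -7.52 F [-0.1 -0.2  0.8] w 0.0381 t 17.7
green [   0    0  116  100 5835] top 0.0298 rect 703.3 5.2 [74.4 87.3] 86.0 tool mm [ 133.9 -259.8  161.6]
green [312 177  13  74 835] top 0.1425 rect 536.5 -234.0 [ 8.5 48.3] 83.5 tool mm [-0.1 -0.8 48.8]
blue [ 371  177   26   75 1254] top 0.1424 rect 529.4 -284.2 [10.4 50.1] 83.2 tool mm [-0.5 49.9 49. ]
```

Request:
move_arm(plan="0 -0.0007 0.02 0 0 0 0.038; 0 0 0.025 0 0 0 0.038; 0 0 0.018 0 0 0 0.038; 0 0 0.008 0 0 0 0.038; 0 0 0.0035 0 0 0 0.038; 0 0 0 0 0 0 0.038; 0 0 0 0 0 0 0; 0 0 0 0 0 0 0; 0 0 0 0 0 0 0; 0 0 0 0 0 0 0; 0 0 0 0 0 0 0", grip_force=60)

```text
time_s: 19.12
position: [0.5364, -0.234, 0.1167]
tool_rot: [[0.991, -0.131, 0.001], [-0.131, -0.991, -0.001], [0.001, 0.0, -1.0]]
ft_force: [-1.1, 0.9, 5.8]
grip_width: 0.0089
gripper_force: 59.2
```

```bash
python3 - <<'E'
from h import *
bars('green')
E
```

```text
TCP [ 0.5364 -0.234   0.1167] yaw -7.51 F [-1.1  0.9  5.8] w 0.0089 t 19.125
green [   0    0   57   95 4036] top 0.0286 rect 682.7 -26.0 [25.7 66.5] 62.9 tool mm [ 117.8 -225.3   88.1]
green [ 309  204   22  117 2252] top 0.1426 rect 536.4 -234.3 [ 9.9 48.8] 82.8 tool mm [  0.1   0.4 -26. ]
```

Request:
move_arm(plan="0 0 -0.008 0 0 0 0; 0 0 -0.015 0 0 0 0; 0 0 -0.02 0 0 0 0; 0 0 -0.025 0 0 0 0; 0 0 -0.03 0 0 0 0; 0 0 -0.03 0 0 0 0; 0 0 -0.02 0 0 0 0; 0 0 -0.007 0 0 0 0; 0 0 0 0 0 0 0; 0 0 0 0 0 -0.0245 0; 0 0 0 0 0 0 0")

```text
time_s: 20.55
position: [0.536, -0.2338, 0.2703]
tool_rot: [[0.994, -0.106, -0.001], [-0.106, -0.994, 0.001], [-0.001, -0.001, -1.0]]
ft_force: [-0.7, -0.7, -2.5]
grip_width: 0.0087
gripper_force: 58.6
```

Request:
move_arm(plan="-0.0027 -0.015 0 0 0 0 0; -0.0072 -0.04 0 0 0 0 0; -0.0099 -0.055 0 0 0 0 0; -0.0099 -0.055 0 0 0 0 0; -0.0099 -0.055 0 0 0 0 0; -0.0099 -0.055 0 0 0 0 0; -0.0099 -0.055 0 0 0 0 0; -0.0099 -0.055 0 0 0 0 0; -0.0072 -0.04 0 0 0 0 0; -0.0045 -0.025 0 0 0 0 0; -0.0027 -0.0165 0 0 0 0 0; 0 0 0 0 0 0 0")

```text
time_s: 22.05
position: [0.5022, 0.2395, 0.2709]
tool_rot: [[0.994, -0.105, -0.0], [-0.105, -0.994, -0.0], [-0.0, 0.0, -1.0]]
ft_force: [-0.2, -0.4, -2.1]
grip_width: 0.0089
gripper_force: 58.7
```

Request:
move_arm(plan="0 0 0.01 0 0 0 0; 0 0 0.015 0 0 0 0; 0 0 0.015 0 0 0 0; 0 0 0.01 0 0 0 0; 0 0 0.006 0 0 0 0; 0 0 0 0 0 0 0; 0 0 0 0 0 0 0; 0 0 0 0 0 0 0")

```text
time_s: 23.05
position: [0.5028, 0.2389, 0.2154]
tool_rot: [[0.994, -0.106, 0.001], [-0.106, -0.994, 0.0], [0.001, -0.0, -1.0]]
ft_force: [-0.2, -0.1, -1.9]
grip_width: 0.009
gripper_force: 58.7
```

```bash
python3 - <<'E'
from h import *
im,d,c,s=bars(amin=100)
cv2.imwrite('pics/w7.png',im[...,::-1])
E
```

```text
TCP [0.5028 0.2389 0.2154] yaw -6.11 F [-0.2 -0.1 -1.9] w 0.009 t 23.05
red [364 108  24  13 300] top 0.0949 rect 571.1 180.4 [20.2 10.3] 83.8 tool mm [ 74.1  50.9 120.5]
red [367 171  22  67 942] top 0.1425 rect 497.2 188.6 [10.  48.9] 84.3 tool mm [-0.2 50.7 72.9]
red [357 257  20   9 176] top 0.0948 rect 423.7 196.6 [19.4 10.5] 85.3 tool mm [-74.2  50.5 120.6]
green [481   0  81  12 687] top 0.028 rect 660.8 11.9 [70.   6.3] 83.1 tool mm [181.2 208.9 187.6]
green [309 108  22  13 270] top 0.0949 rect 576.5 230.7 [19.  10.3] 83.9 tool mm [ 74.1   0.3 120.6]
green [ 309  204   21  118 2142] top 0.2413 rect 502.2 238.8 [ 9.7 49.9] 84.2 tool mm [ -0.5   0.2 -25.9]
blue [252 108  23  13 294] top 0.0949 rect 581.9 281.5 [20.4 10.4] 83.9 tool mm [ 74.1 -50.7 120.6]
blue [253 135  27  14 264] top 0.0929 rect 557.8 284.1 [20.3 11.9] 84.2 tool mm [ 49.8 -50.7 122.6]
blue [260 210  23  36 466] top 0.0903 rect 458.3 295.1 [19.9 13.1] 83.8 tool mm [-50.3 -51.1 125.1]
blue [263 256  18  10 168] top 0.0947 rect 434.6 296.7 [18.  11.9] 82.5 tool mm [-74.  -50.2 120.7]
```

View pics/w7.png

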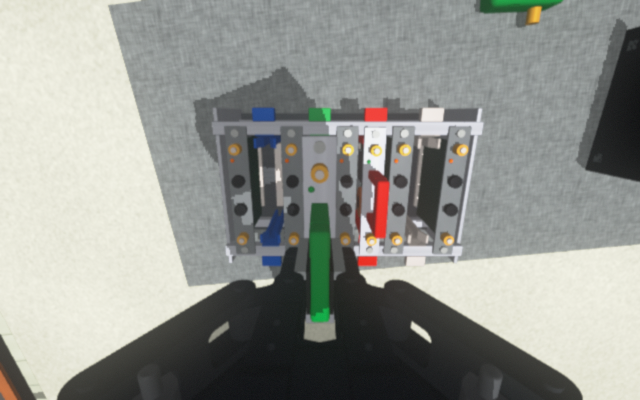

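The red module sits home at (380,205). Green is aligned over the green slot within 0.5 mm. Lowering.

Request:
move_arm(plan="0 0 0.006 0 0 0 0; 0 0 0.006 0 0 0 0; 0 0 0.006 0 0 0 0; 0 0 0.006 0 0 0 0; 0 0 0.006 0 0 0 0; 0 0 0.006 0 0 0 0; 0 0 0 0 0 0 0")

```text
time_s: 23.98
position: [0.5024, 0.2388, 0.1785]
tool_rot: [[0.994, -0.107, -0.001], [-0.107, -0.994, -0.0], [-0.001, 0.0, -1.0]]
ft_force: [0.3, -1.0, -2.1]
grip_width: 0.0087
gripper_force: 58.7
```

Request:
move_arm(plan="0 0 0.006 0 0 0 0; 0 0 0.006 0 0 0 0; 0 0 0.006 0 0 0 0; 0 0 0.006 0 0 0 0; 0 0 0.006 0 0 0 0; 0 0 0.006 0 0 0 0; 0 0 0.006 0 0 0 0; 0 0 0.006 0 0 0 0; 0 0 0.003 0 0 0 0; 0 0 0.002 0 0 0 0; 0 0 0 0 0 0 0; 0 0 0 0 0 0 0")

```text
time_s: 25.48
position: [0.5027, 0.2389, 0.1262]
tool_rot: [[0.994, -0.106, 0.0], [-0.106, -0.994, 0.0], [0.0, -0.0, -1.0]]
ft_force: [0.7, -0.7, -2.5]
grip_width: 0.0088
gripper_force: 58.7
```

Request:
move_arm(plan="0 0 0.003 0 0 0 0; 0 0 0.002 0 0 0 0; 0 0 0.0015 0 0 0 0; 0 0 0.001 0 0 0 0; 0 0 0.001 0 0 0 0; 0 0 0 0 0 0 0; 0 0 0 0 0 0 0")

```text
time_s: 26.35
position: [0.5027, 0.2389, 0.1176]
tool_rot: [[0.994, -0.106, 0.0], [-0.106, -0.994, 0.0], [0.0, -0.0, -1.0]]
ft_force: [0.1, 0.0, -1.8]
grip_width: 0.0087
gripper_force: 58.7
```

Request:
move_arm(plan="0 0 0.0005 0 0 0 0; 0 0 0.0005 0 0 0 0; 0 0 0 0 0 0 0; 0 0 0 0 0 0 0")

```text
time_s: 26.85
position: [0.5026, 0.2389, 0.1167]
tool_rot: [[0.994, -0.106, 0.0], [-0.106, -0.994, 0.0], [0.0, -0.0, -1.0]]
ft_force: [-1.3, 0.0, 0.3]
grip_width: 0.0088
gripper_force: 59.0
```

```bash
cat >> h.py <<'E'
def flat(c,d,b,R):
    o=[]
    for x in (-.055,.035,.055):
        X=np.r_[np.array(b)+R[:2,0]*x,.098]; p=np.array(c['R'])@X+np.array(c['t']); u=int(round(c['fx']*p[0]/p[2]+c['cx'])); v=int(round(c['fy']*p[1]/p[2]+c['cy']))
        if 1<v<398: o.append((x,float(np.round(world(c,u,v,d=np.median(d[v-1:v+2,u-2:u+3]))[2],4))))
    print('panel z',o)
E
python3 - <<'E'
from h import *
im,d,c,s=bars('green',100); flat(c,d,s['position'][:2],np.array(s['tool_rot']))
E
```

```text
TCP [0.5026 0.2389 0.1167] yaw -6.11 F [-1.3  0.   0.3] w 0.0088 t 26.85
green [302 105  35  21 702] top 0.095 rect 576.4 231.0 [19.3 10.8] 83.7 tool mm [74.2 -0.  21.7]
green [ 309  204   22  118 2254] top 0.1427 rect 502.2 238.7 [ 9.9 49.6] 83.6 tool mm [ -0.4   0.2 -26. ]
green [306 324  26  12 312] top 0.0948 rect 429.8 247.2 [18.1 11.5] 84.4 tool mm [-73.3  -0.5  21.9]
panel z [(-0.055, 0.1428), (0.035, 0.0973), (0.055, 0.0998)]
```

Contact has just begun. A touch more to seat it, then release and withdraw.

Request:
move_arm(plan="0 0 0.0004 0 0 0 0; 0 0 0 0 0 0 0; 0 0 0 0 0 0 0.038; 0 0 0 0 0 0 0.038; 0 0 0 0 0 0 0.038")

```text
time_s: 27.52
position: [0.5027, 0.2388, 0.116]
tool_rot: [[0.994, -0.107, -0.0], [-0.107, -0.994, 0.0], [-0.0, 0.0, -1.0]]
ft_force: [0.5, 0.6, -1.5]
grip_width: 0.0382
gripper_force: 0.0
```

Request:
move_arm(plan="0 0 -0.01 0 0 0 0.038; 0 0 -0.025 0 0 0 0.038; 0 0 -0.035 0 0 0 0.038; 0 0 -0.035 0 0 0 0.038; 0 0 -0.03 0 0 0 0.038; 0 0 0 0 0 0 0.038; 0 0 0 0 0 0 0.038")

```text
time_s: 28.4
position: [0.5023, 0.2388, 0.2506]
tool_rot: [[0.994, -0.106, -0.001], [-0.106, -0.994, -0.0], [-0.001, 0.0, -1.0]]
ft_force: [0.1, 0.9, -0.5]
grip_width: 0.0378
gripper_force: 0.0
```

```bash
python3 - <<'E'
from h import *
im,d,c,s=bars(amin=150); R=np.array(s['tool_rot']); flat(c,d,[.5026,.2387],R); flat(c,d,[.4974,.1884],R)
E
```

```text
TCP [0.5023 0.2388 0.2506] yaw -6.11 F [ 0.1  0.9 -0.5] w 0.0378 t 28.4
red [359 108  21  11 220] top 0.0947 rect 571.0 180.6 [20.   9.8] 83.9 tool mm [ 74.8  50.5 155.8]
red [362 165  18  57 665] top 0.1423 rect 496.9 188.4 [10.1 49. ] 83.8 tool mm [1.000e-01 5.060e+01 1.083e+02]
green [ 466    0   74   21 1290] top 0.0292 rect 665.7 10.9 [73.4 16.5] 83.3 tool mm [187.  209.1 221.2]
green [310 108  19  11 203] top 0.0946 rect 576.4 230.9 [18.4  9.7] 84.0 tool mm [ 7.470e+01 -1.000e-01  1.558e+02]
green [315 171   9  50 441] top 0.1425 rect 502.8 238.8 [ 7.6 47.5] 84.1 tool mm [ 7.00e-01 -1.00e-01  1.08e+02]
blue [260 108  20  11 214] top 0.0948 rect 581.8 281.1 [19.6  9.8] 83.9 tool mm [ 74.7 -50.6 155.6]
blue [261 132  23  11 193] top 0.0928 rect 557.9 283.8 [20.2 10.6] 82.2 tool mm [ 50.7 -50.8 157.7]
blue [266 202  21  29 343] top 0.0901 rect 458.6 294.8 [19.5 12.1] 84.3 tool mm [-49.2 -51.1 160.5]
panel z [(-0.055, 0.0981), (0.035, 0.0964), (0.055, 0.0999)]
panel z [(-0.055, 0.0976), (0.035, 0.0969), (0.055, 0.0993)]
```

Request:
move_arm(plan="0 0 0 0 0 0.0245 0.038; 0.0037 0.02 0 0 0 0 0.038; 0.0083 0.045 0 0 0 0 0.038; 0.011 0.06 0 0 0 0 0.038; 0.011 0.06 0 0 0 0 0.038; 0.011 0.06 0 0 0 0 0.038; 0.011 0.06 0 0 0 0 0.038; 0.011 0.06 0 0 0 0 0.038; 0.011 0.06 0 0 0 0 0.038; 0.0092 0.05 0 0 0 0 0.038; 0.0055 0.03 0 0 0 0 0.038; 0.0021 0.01 0 0 0 0 0.038")

```text
time_s: 29.95
position: [0.5283, -0.2862, 0.2504]
tool_rot: [[0.991, -0.134, -0.001], [-0.134, -0.991, 0.001], [-0.001, -0.0, -1.0]]
ft_force: [0.8, 1.1, -0.2]
grip_width: 0.038
gripper_force: 0.0
```

Request:
move_arm(plan="0 0 0 0 0 0 0.038; 0 0 0.02 0 0 0 0.038; 0 0 0.025 0 0 0 0.038; 0 0 0.015 0 0 0 0.038; 0 0 0 0 0 0 0.038; 0 0 0 0 0 0 0.038; 0 0 0 0 0 0 0.038")

```text
time_s: 30.82
position: [0.5295, -0.2842, 0.192]
tool_rot: [[0.991, -0.131, 0.001], [-0.131, -0.991, -0.001], [0.001, 0.001, -1.0]]
ft_force: [0.3, 0.4, -0.1]
grip_width: 0.0379
gripper_force: 0.0
```

```bash
python3 - <<'E'
from h import *
bars('blue')
E
```

```text
TCP [ 0.5295 -0.2842  0.192 ] yaw -7.51 F [ 0.3  0.4 -0.1] w 0.0379 t 30.825
blue [313 176  13  74 861] top 0.1425 rect 530.1 -284.3 [ 8.8 48.7] 82.9 tool mm [ 0.5 -0.  49.5]
```

Request:
move_arm(plan="0.0003 0 0.02 0 0 0 0.038; 0 0 0.025 0 0 0 0.038; 0 0 0.018 0 0 0 0.038; 0 0 0.008 0 0 0 0.038; 0 0 0.004 0 0 0 0.038; 0 0 0 0 0 0 0.038; 0 0 0 0 0 0 0; 0 0 0 0 0 0 0; 0 0 0 0 0 0 0; 0 0 0 0 0 0 0; 0 0 0 0 0 0 0", grip_force=60)

```text
time_s: 32.25
position: [0.5298, -0.2843, 0.1168]
tool_rot: [[0.991, -0.131, 0.001], [-0.131, -0.991, -0.001], [0.001, 0.001, -1.0]]
ft_force: [-0.5, 0.6, 5.5]
grip_width: 0.0092
gripper_force: 59.4
```

```bash
python3 - <<'E'
from h import *
bars('blue')
E
```

```text
TCP [ 0.5298 -0.2843  0.1168] yaw -7.52 F [-0.5  0.6  5.5] w 0.0092 t 32.25
blue [ 309  203   22  118 2287] top 0.1426 rect 530.1 -284.6 [ 9.9 49.2] 82.3 tool mm [  0.4   0.3 -25.8]
```

Request:
move_arm(plan="0 0 -0.008 0 0 0 0; 0 0 -0.015 0 0 0 0; 0 0 -0.02 0 0 0 0; 0 0 -0.025 0 0 0 0; 0 0 -0.03 0 0 0 0; 0 0 -0.03 0 0 0 0; 0 0 -0.02 0 0 0 0; 0 0 -0.007 0 0 0 0; 0 0 0 0 0 0 0; 0 0 0 0 0 -0.0245 0; 0 0 0 0 0 0 0")

```text
time_s: 33.67
position: [0.5294, -0.2841, 0.2704]
tool_rot: [[0.994, -0.106, -0.001], [-0.106, -0.994, 0.001], [-0.001, -0.001, -1.0]]
ft_force: [-0.5, -0.1, -1.7]
grip_width: 0.0092
gripper_force: 58.6
```

Request:
move_arm(plan="-0.0022 -0.015 0 0 0 0 0; -0.0058 -0.04 0 0 0 0 0; -0.00875 -0.06 0 0 0 0 0; -0.00875 -0.06 0 0 0 0 0; -0.00875 -0.06 0 0 0 0 0; -0.00875 -0.06 0 0 0 0 0; -0.00875 -0.06 0 0 0 0 0; -0.00875 -0.06 0 0 0 0 0; -0.00875 -0.06 0 0 0 0 0; -0.0066 -0.045 0 0 0 0 0; -0.0044 -0.03 0 0 0 0 0; -0.0026 -0.018 0 0 0 0 0")

```text
time_s: 35.17
position: [0.5067, 0.2912, 0.271]
tool_rot: [[0.994, -0.105, -0.0], [-0.105, -0.994, 0.0], [-0.0, 0.0, -1.0]]
ft_force: [-0.9, 0.7, -1.5]
grip_width: 0.0089
gripper_force: 58.6
```

Request:
move_arm(plan="0 0 0 0 0 0 0; 0 0 0 0 0 0 0; 0 0 0.01 0 0 0 0; 0 0 0.015 0 0 0 0; 0 0 0.015 0 0 0 0; 0 0 0.01 0 0 0 0; 0 0 0.006 0 0 0 0; 0 0 0 0 0 0 0; 0 0 0 0 0 0 0; 0 0 0 0 0 0 0")

```text
time_s: 36.42
position: [0.5078, 0.2895, 0.2156]
tool_rot: [[0.994, -0.106, 0.001], [-0.106, -0.994, 0.0], [0.001, -0.0, -1.0]]
ft_force: [0.2, -0.4, -2.3]
grip_width: 0.0092
gripper_force: 58.6
```

```bash
python3 - <<'E'
from h import *
im,d,c,s=bars(amin=100)
E
```

```text
TCP [0.5078 0.2895 0.2156] yaw -6.11 F [ 0.2 -0.4 -2.3] w 0.0092 t 36.425
red [420 107  24  14 319] top 0.0948 rect 570.8 180.7 [20.  10.4] 83.9 tool mm [ 74.1 101.5 120.8]
red [ 419  171   35   68 1232] top 0.1423 rect 497.2 188.7 [10.4 49.6] 84.3 tool mm [1.000e-01 1.014e+02 7.320e+01]
red [405 256  20  10 189] top 0.0948 rect 424.1 196.8 [19.7 11.6] 84.3 tool mm [-73.5 101.1 120.7]
green [527   0  85  11 687] top 0.0277 rect 660.7 12.3 [70.3  5.9] 83.3 tool mm [181.5 259.4 187.9]
green [365 108  22  13 269] top 0.0949 rect 576.2 231.2 [19.2 10.4] 83.9 tool mm [ 74.1  50.7 120.7]
green [374 180  15  58 675] top 0.1427 rect 502.4 239.2 [ 9.7 49.2] 84.2 tool mm [-0.  50.6 72.9]
green [358 256  19   9 166] top 0.0948 rect 429.6 247.0 [19.5 10.7] 82.4 tool mm [-73.3  50.7 120.7]
blue [309 107  22  14 275] top 0.0948 rect 582.0 281.2 [19.  11.1] 83.0 tool mm [ 74.6   0.4 120.8]
blue [ 309  203   22  118 2292] top 0.2413 rect 507.8 289.2 [ 9.9 49.8] 83.7 tool mm [  0.1   0.3 -25.7]
```

Blue is aligned. Lowering.

Request:
move_arm(plan="0 0 0.006 0 0 0 0; 0 0 0.006 0 0 0 0; 0 0 0.006 0 0 0 0; 0 0 0.006 0 0 0 0; 0 0 0.006 0 0 0 0; 0 0 0.006 0 0 0 0; 0 0 0 0 0 0 0")

```text
time_s: 37.35
position: [0.5075, 0.2893, 0.1786]
tool_rot: [[0.994, -0.107, -0.001], [-0.107, -0.994, -0.0], [-0.001, 0.0, -1.0]]
ft_force: [0.3, -0.7, -1.1]
grip_width: 0.0092
gripper_force: 58.6
```

Request:
move_arm(plan="0 0 0.006 0 0 0 0; 0 0 0.006 0 0 0 0; 0 0 0.006 0 0 0 0; 0 0 0.006 0 0 0 0; 0 0 0.006 0 0 0 0; 0 0 0.006 0 0 0 0; 0 0 0.006 0 0 0 0; 0 0 0.006 0 0 0 0; 0 0 0.003 0 0 0 0; 0 0 0.002 0 0 0 0; 0 0 0 0 0 0 0; 0 0 0 0 0 0 0")

```text
time_s: 38.85
position: [0.5077, 0.2895, 0.1263]
tool_rot: [[0.994, -0.107, 0.0], [-0.107, -0.994, 0.0], [0.0, -0.0, -1.0]]
ft_force: [-0.7, -1.1, -1.4]
grip_width: 0.0089
gripper_force: 58.6
```

Request:
move_arm(plan="0 0 0.003 0 0 0 0; 0 0 0.002 0 0 0 0; 0 0 0.0015 0 0 0 0; 0 0 0.001 0 0 0 0; 0 0 0.001 0 0 0 0; 0 0 0 0 0 0 0; 0 0 0 0 0 0 0")

```text
time_s: 39.72
position: [0.5077, 0.2894, 0.1177]
tool_rot: [[0.994, -0.107, 0.0], [-0.107, -0.994, 0.0], [0.0, -0.0, -1.0]]
ft_force: [0.1, -0.6, -2.7]
grip_width: 0.0091
gripper_force: 58.6
```

Request:
move_arm(plan="0 0 0.0005 0 0 0 0; 0 0 0.0005 0 0 0 0; 0 0 0 0 0 0 0; 0 0 0 0 0 0 0")

```text
time_s: 40.22
position: [0.5076, 0.2895, 0.1168]
tool_rot: [[0.994, -0.106, 0.0], [-0.106, -0.994, 0.0], [0.0, -0.0, -1.0]]
ft_force: [-0.7, -1.0, 1.7]
grip_width: 0.009
gripper_force: 59.0
```

```bash
python3 - <<'E'
from h import *
im,d,c,s=bars('blue',100); flat(c,d,s['position'][:2],np.array(s['tool_rot']))
E
```

```text
TCP [0.5076 0.2895 0.1168] yaw -6.11 F [-0.7 -1.   1.7] w 0.009 t 40.225
blue [302 104  35  21 713] top 0.095 rect 582.0 281.5 [19.3 10.8] 83.9 tool mm [74.8  0.  21.9]
blue [ 309  203   22  118 2292] top 0.1427 rect 507.5 289.1 [10.  50.5] 84.2 tool mm [ -0.1   0.4 -25.9]
blue [305 323  28  13 351] top 0.0948 rect 435.3 297.6 [19.6 11.4] 82.8 tool mm [-72.8  -0.4  22. ]
panel z [(-0.055, 0.1421), (0.035, 0.0977), (0.055, 0.0995)]
```

Request:
move_arm(plan="0 0 0.0004 0 0 0 0; 0 0 0 0 0 0 0; 0 0 0 0 0 0 0.038; 0 0 0 0 0 0 0.038; 0 0 0 0 0 0 0.038")

```text
time_s: 40.9
position: [0.5077, 0.2894, 0.1161]
tool_rot: [[0.994, -0.106, -0.0], [-0.106, -0.994, -0.0], [-0.0, 0.0, -1.0]]
ft_force: [-0.6, 0.6, 0.3]
grip_width: 0.0382
gripper_force: 0.0
```

Request:
move_arm(plan="0 0 -0.01 0 0 0 0.038; 0 0 -0.025 0 0 0 0.038; 0 0 -0.035 0 0 0 0.038; 0 0 -0.035 0 0 0 0.038; 0 0 -0.03 0 0 0 0.038; -0.02 0.03 -0.02 0 0 0 0.038; -0.02 0.04 -0.01 0 0 0 0.038; 0 0 0 0 0 0 0.038; 0 0 0 0 0 0 0.038; 0 0 0 0 0 0 0.038")

```text
time_s: 42.15
position: [0.4607, 0.2246, 0.2809]
tool_rot: [[0.994, -0.106, -0.001], [-0.106, -0.994, -0.0], [-0.001, 0.0, -1.0]]
ft_force: [0.3, -0.2, 0.5]
grip_width: 0.0377
gripper_force: 0.0
```

```bash
python3 - <<'E'
from h import *
im,d,c,s=bars(amin=150); R=np.array(s['tool_rot']); 
for b in ([.5078,.2892],[.5026,.2388],[.4974,.1884]): flat(c,d,b,R)
cv2.imwrite('pics/w8.png',im[...,::-1])
im,d,c=shot('side','s8.png')
E
```

```text
TCP [0.4607 0.2246 0.2809] yaw -6.08 F [ 0.3 -0.2  0.5] w 0.0377 t 42.15
red [340  69  19  12 224] top 0.0951 rect 571.0 180.4 [19.8 11.2] 84.3 tool mm [114.4  32.2 185.8]
red [344 124  13  50 520] top 0.1428 rect 497.1 188.5 [10.  47.6] 84.1 tool mm [ 40.1  32.  138.1]
green [293  69  19  12 192] top 0.0949 rect 576.6 231.1 [19.2 11. ] 87.8 tool mm [114.7 -18.7 185.9]
green [297 125   9  48 382] top 0.1428 rect 503.0 238.3 [ 8.2 46.4] 83.2 tool mm [ 40.7 -18.1 138. ]
blue [246  69  19  12 221] top 0.0952 rect 581.7 281.5 [20.2 11.2] 84.0 tool mm [114.4 -69.4 185.6]
blue [244 124  19  51 573] top 0.1426 rect 507.3 288.7 [ 9.8 48.5] 84.7 tool mm [ 39.6 -68.7 138.2]
panel z [(-0.055, 0.098), (0.035, 0.0973), (0.055, 0.0994)]
panel z [(-0.055, 0.0975), (0.035, 0.0975), (0.055, 0.0999)]
panel z [(-0.055, 0.0978), (0.035, 0.0972), (0.055, 0.1005)]
```

View pics/w8.png

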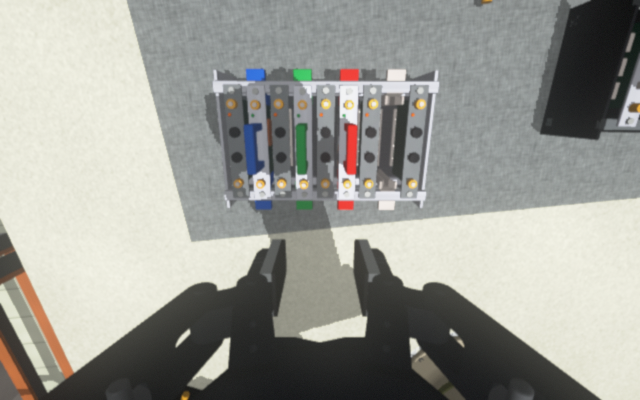

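View pics/s8.png

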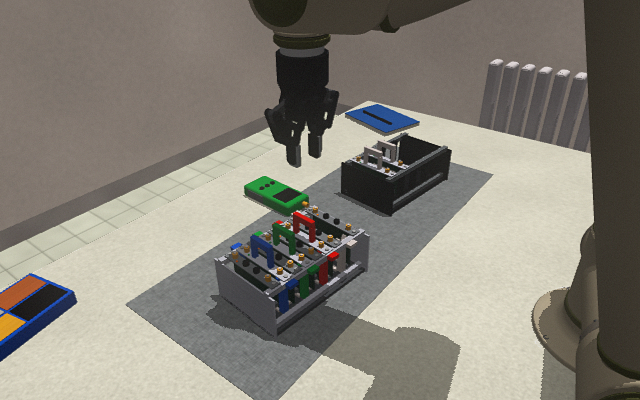

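Both views show blue (252,150), green (301,150) and red (351,150) flat in their own slots. The white slot is empty, the spares and meter are untouched, and the gripper is clear.

```bash
python3 -c "
from rig import env
print(env.close_job())"
```

```text
the job is handed in; nothing more can be done
None
```

The red, green and blue modules are home in their matching slots with panels flat on the rails, nothing else was moved, and the job was handed in at about 42 s; no verdict came back.

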